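# Draw out the dust extractor's filter tray with the tray hook

### The job

The filter of the bench-top dust extractor is due for a look. Take the tray hook from the cork mat and with it swivel the brass flap well aside so the tray's finger hole is fully uncovered, hook the tray through that hole and draw it out until it meets its stop, slowly at the last so as not to bang it, then unhook, leave tray and flap open and lay the hook down flat, wholly on the mat, without dropping it. Touch the extractor only with the hook, never force it, and leave the jar, the dish and the sanding block where they are.

Things in the scene. Friction and masses are not known exactly. Their poses are not given: they have to be found in the camera images.
- extractor: Bench-top dust extractor, a fixed teal steel box 260 deep x 200 wide x 206 mm high (its hose and carrying handle rise to 245), red switch and louvres in the upper front, the tray in the lower front. Origin: centre of its underside, on the bench. Its x axis points inwards from front to back, y to the left for one who looks at the front, z up.
- tray (a joint): Filter tray, slides straight out of the front (along the extractor's -x): metres drawn out, 0 = shut. Travel ends at a firm stop somewhere between 0.07 and 0.13, to be felt; come to it slowly. Its seal resists with about 6 N all the way (1 N more per 0.1 m/s) and holds it wherever it is left. Behind its front plate it is empty from 42 to 106 mm above the bench, 190 mm deep.
- tray_hole (a point): Centre of the round finger hole, 26 mm across, through the tray's grey front plate (166 wide x 84 high x 4 mm thick, lower edge 24 mm above the bench). The point lies in the plate's front face, midway across it, 58 mm above the bench, and moves with the tray; shut, it is 134 mm before the extractor's origin. Axes as the extractor's: x inwards, y left, z up.
- flap (a joint): Brass swivel flap over the finger hole. Radians: 0 = hanging straight down over the hole, positive = lower end swung to the right for one who looks at the front (towards the extractor's -y); it swings to 1.5 either way. The hole is fully uncovered from 0.95 on. A stiff washer resists with about 0.04 N m and holds it at any angle.
- flap_screw (a point): The flap's pivot screw, on the plate's front face 34 mm above the hole's centre; rides with the tray. The flap lies flat, 1 to 4 mm before that face: a strip 20 mm wide down to a disc of radius 18 mm about a point 34 mm from the screw. The screw's head stands 7 mm out.
- flap_stud (a point): Outer end of the small black stud on the flap, 46 mm from the pivot screw (12 mm below the hole's centre when the flap hangs), 10 mm across; it stands out square from the flap, from 4 to 17 mm before the plate's front face.
- hook: Tray hook, about 75 g, lying flat: square wooden handle 100 x 24 x 24 mm, brass ferrule, straight 6 mm steel rod with a short end leg bent square to the left. Origin: under the handle; x along the hook towards the leg, y along the leg, z up. Handle from x = -60 to 40 mm, rod from 40 to 140 mm, centre line at y = 0, 12 mm above the origin. Balances about 30 mm ahead of the origin.
- hook_tip (a point): End of the hook's leg: at x = 140, y = 13, z = 12 mm of the hook (centre of the round end, radius 3 mm). The leg runs from (140, 0, 12) to this point, 6 mm thick, so the end of the hook is 19 mm across over all and reaches to x = 143 mm.
- hook_butt (a point): Rear end of the hook's handle, on its centre line: at x = -60, y = 0, z = 12 mm of the hook.
- mat: Cork mat, fixed to the bench, 300 (its x) x 160 (its y) x 3 mm. Origin: centre of its underside. The hook starts on it and goes back on it, either way round.
- jar: Closed glass jar with a brass lid, 60 mm across, 75 mm high, standing near the work or by the mat; leave alone. Origin: centre of its foot.
- dish: White plastic dish, 92 mm across, 36 mm high; leave alone. Origin: centre of its foot.
- block: Brown sanding block, 90 x 50 x 30 mm; leave alone. Origin: centre of its underside.
There are look-alikes about, which are no part of the job. What is meant by the hook is not green, and is the smaller of those in its own colour.

How it is judged:
On the way, in this order (a step that is already met when the one before it is completed fails the run):
1. the flap is swivelled at least 0.95 rad to one side, clear of the hole, while the tray is still in (less than 15 mm out) ((value of joint flap above 0.95 rad or value of joint flap below -0.95 rad) and value of joint tray below 0.015 m), for 0.1 s.
2. the hook's leg is through the finger hole, its end behind the tray's front plate, the tray still less than 20 mm out (x of hook_tip in the frame of tray_hole above 0.006 m and distance between hook_tip and tray_hole below 0.04 m and value of joint tray below 0.02 m), for 0.1 s.
3. the tray has been drawn to within 4 mm of its stop with the hook still in the hole (x of hook_tip in the frame of tray_hole above 0.006 m and distance between hook_tip and tray_hole below 0.04 m and value of joint tray above 0.096 m), for 0.1 s.
At the end, for the whole second after the job is handed in: The tray stands within 6 mm of its stop, the flap at least 0.95 rad to one side; the hook lies flat and still, wholly on the mat; jar, dish and block are within 20 mm of where they stood (value of joint tray above 0.094 m and (value of joint flap above 0.95 rad or value of joint flap below -0.95 rad) and x of hook_butt in the frame of mat between -0.15 and 0.15 m and y of hook_butt in the frame of mat between -0.08 and 0.08 m and x of hook_tip in the frame of mat between -0.15 and 0.15 m and y of hook_tip in the frame of mat between -0.08 and 0.08 m and z of hook in the frame of mat below 0.008 m and angle between hook's own z axis and vertical below 0.12 rad and linear speed of hook below 0.02 m/s and distance of each of jar, dish, block from where it was at the start of the episode below 0.02 m); the robot touches nothing.
It fails at once if fingers or arm touch the extractor, its tray or its flap (over 1 N) (contact force between any of the fingers, the arm and extractor above 1 N).
It fails at once if the hook bears on the extractor, tray or flap with more than 60 N (contact force between hook and extractor above 60 N).
It fails at once if the hook is let go more than about 30 mm above the mat (height (world z) of hook above 0.035 m and contact force between the fingers and hook below 0.05 N).
It fails at once if jar, dish or block is pushed more than 20 mm or tipped (distance of any of jar, dish, block from where it was at the start of the episode above 0.02 m or angle between any of jar, dish, block's own z axis and vertical above 0.4 rad).
It also fails if it takes over 58 s, if anything falls off the work surface, if the arm or the gripper's body presses on something with over 40 N, if the wrist force passes 120 N, or if a joint passes its speed limit or range.

### The arm

A 7-joint arm with a two-finger parallel gripper is mounted at the origin on the work surface. World frame = base frame: x ahead of the robot, y to its left, z up, the work surface at z = 0. Lengths are in m, angles in rad, forces in N, time in s.
With the tool pointing down it reaches from about 0.4 to 0.875 m from the base axis. Payload 19.3 kg.
Tool frame: the origin (TCP) lies at the very end of the fingers, on their centre line; the grasp point (between the pads) lies 19 mm behind it; z points along the fingers, y is the line along which they close (so a half turn about z gives the same grasp; the last joint's range is limited). The gripper opens to 85 mm and grips with 20 to 120 N. Pads are 22 mm wide; open, the fingers measure 114 mm over their backs; the gripper's body (76 mm by 85 mm) begins 54 mm behind the grasp point. The pads swing forward as they close: fully open they stand 13 mm farther back than shut.
Start: joints at [-1.418, 0.521, -0.036, 1.599, 0.021, 1.021, -0.113], TCP at [0.138, 0.61, 0.231] pointing down, gripper open.
Joint ranges: [-2.91, 2.91], [-0.3, 2.13], [-1.5, 1.42], [0.17, 2.43], [-1.26, 4.41], [0.16, 1.93], [-2.52, 2.52]. Speed limits (rad/s): [1.89, 1.89, 2.39, 2.39, 3.01, 3.01, 3.01].

### API

Orientations are given as [roll, pitch, yaw] about the fixed x, y, z axes, in that order (R = Rz(yaw) Ry(pitch) Rx(roll)).
In Python, from workcell import bot gives the robot as it stands.
- The arm moves only by the tool jog_arm, never from a script. Its argument "motion" is a list of rows, each a list of 5 numbers: the shift along the tool's x, y, z scaled (see below), then the turn about the tool's z scaled (see below), then the opening, from 0 (shut) to 1 (fully open). A call has 1 to 12 rows; each row shifts and turns the commanded pose from where the row before left it, along the tool's axes as they then stand; what a row does not reach is not made up. The controller multiplies each number of a shift by 30 mm and each number of a turn by 0.08 rad. A row lasts 1/10 s, in which the tool goes at most 50 mm and 8.59 degrees, less where a joint would pass 70% of its speed; a pose out of reach is approached as far as the arm can. A call with a number of a shift or a turn outside -1 to 1 is refused whole. A call with a gripper value outside its range is refused whole. The fingers move at their own pace and stop on an object; "newtons" is the grip in N (left out, the last holds). Time passes only in rows, so rows that do not move let the fingers close. It gives the time, the measured TCP pose, the force, the opening and the grip force at its end, in the units of the state.
- bot.observe(): the state, without advancing time (a new reading comes with each control period).
- bot.grab_frame(name): name is "side" or "top" or "wrist"; returns a dict with "pixels" (480x640x3 uint8, red, green, blue), "fovy" (degrees; the focal length in pixels is half the picture's height over the tangent of half this angle, whatever the lens; pixels are square), "cx", "cy" (the principal point, pixels), "rvec" (rotation vector, rad) and "tvec" (3), from world to camera coordinates, as OpenCV has them; the wrist camera has in their place "mount" (4x4, takes a point from camera to tool coordinates, whose origin is the TCP and whose axes are the flange's). Camera axes: x right, y down, z forward; pixel columns grow to the right and rows downward; lengths in m; the calibration is good to about 2 mm. A picture is of the moment at which its call begins: read the wrist's pose just before it. There is no depth.
- bot.job_done(): hands the job in; it is judged then, once.
The state is a dict: "clock": time; "qpos": joint angles; "qd": joint speeds; "joint_efforts": joint torques, N m; "position": TCP position; "tool_rot": TCP orientation; "force": force on the tool from outside, world axes, zero at the start; "moment": the same for the moment, N m; "grip_width": finger opening in m; "finger_force": force on a finger pad.
Only numpy, scipy, OpenCV 4.12 (cv2) and the standard library are available. Lean on these libraries where they do the work, as an engineer would, in place of code of your own. Each camera call takes 0.05 s, during which the arm holds its last target. There are 200 camera calls.

## Working session

There is one attempt and no reset: what is moved stays moved. The work goes in short steps, Python scripts to look and compute and a tool call to move; the robot and the scene stay as the last step left them, time stands still between calls to the robot, and variables do not carry over. Pictures are saved under pics/ and viewed, at most 10 in all, crops included, and the job is handed in when it is done.

Besides the shell and the picture viewer there is one more tool, called after "Call:" by a JSON object that holds its "op" and its "data", one argument or row to a line. jog_arm: Moves the arm, as the interface text tells. Shifts and turns lie within -1 to 1; 1 stands for 30 mm of shift or 0.08 rad of turn. Its arguments: {"type":"object","properties":{"motion":{"type":"array","items":{"type":"array","items":{"type":"number"}}},"newtons":{"type":"number"}},"required":["motion"]}

```bash
ls; mkdir -p pics; cat > h.py <<'E'
import numpy as np, cv2
from workcell import bot
from scipy.spatial.transform import Rotation as R
def cam(name):
    s=bot.observe(); f=bot.grab_frame(name); im=f["pixels"]
    fl=240/np.tan(np.radians(f["fovy"])/2)
    K=np.array([[fl,0,f["cx"]],[0,fl,f["cy"]],[0,0,1]])
    if name=="wrist":
        T=np.eye(4);T[:3,:3]=R.from_euler('xyz',s["tool_rot"]).as_matrix();T[:3,3]=s["position"]
        C=T@np.array(f["mount"]); Rw=C[:3,:3]; c=C[:3,3]
    else:
        Rw=cv2.Rodrigues(np.array(f["rvec"],float))[0].T; c=-Rw@np.array(f["tvec"],float).ravel()
    return im,K,Rw,c
def ray(cm,u,v):
    im,K,Rw,c=cm; d=Rw@np.linalg.solve(K,np.array([u,v,1.])); return c,d
def onz(cm,u,v,z):
    c,d=ray(cm,u,v); return c+d*(z-c[2])/d[2]
def proj(cm,p):
    im,K,Rw,c=cm; q=K@(Rw.T@(np.asarray(p)-c)); return q[:2]/q[2]
def save(n,im): cv2.imwrite(f"pics/{n}.png",im[...,::-1])
E
python3 - <<'E'
from h import *
for n in("top","side"):
    c=cam(n); save(n,c[0]); print(n,c[1][0,0],c[3],c[2][:,2])
c=cam("wrist"); save("wrist",c[0]); print(bot.observe())
print(bot.grab_frame("wrist")["mount"])
E
```

```text
pics
top 589.7270797094868 [0.31689032 0.13827768 1.73272738] [ 0.10847746  0.01898059 -0.99391769]
side 552.5558516625723 [-0.05626328  0.9992919   1.25772224] [ 0.36690963 -0.53847194 -0.75856793]
{'clock': 0.15, 'qpos': array([-1.41821629,  0.52185105, -0.03631633,  1.59987034,  0.02123006,
        1.02107916, -0.11280067]), 'qd': array([ 0.00140287, -0.00038862, -0.00070916, -0.00137141, -0.00053281,
       -0.00011605,  0.00061562]), 'joint_efforts': array([ 2.65143695e-03, -9.27397442e+01,  1.98119223e+00, -3.70052004e+01,
        1.80516543e-02,  6.49392619e-03,  4.00543769e-06]), 'position': array([0.13807747, 0.60930763, 0.23087671]), 'tool_rot': array([-3.14077471e+00,  8.52180773e-05,  2.91880564e+00]), 'force': array([ 0.06506915, -0.1223107 , -0.1217913 ]), 'moment': array([ 0.00248448, -0.02318636,  0.02395614]), 'finger_force': 0.0, 'grip_width': 0.0854049179129649}
[[ 2.18384024e-04 -9.56091679e-01 -2.93067661e-01  7.56596660e-02]
 [ 9.99999570e-01  4.72980449e-04 -7.97866065e-04 -6.79471864e-04]
 [ 9.01448379e-04 -2.93067361e-01  9.56091371e-01 -1.43098598e-01]
 [ 0.00000000e+00  0.00000000e+00  0.00000000e+00  1.00000000e+00]]
```

View pics/top.png

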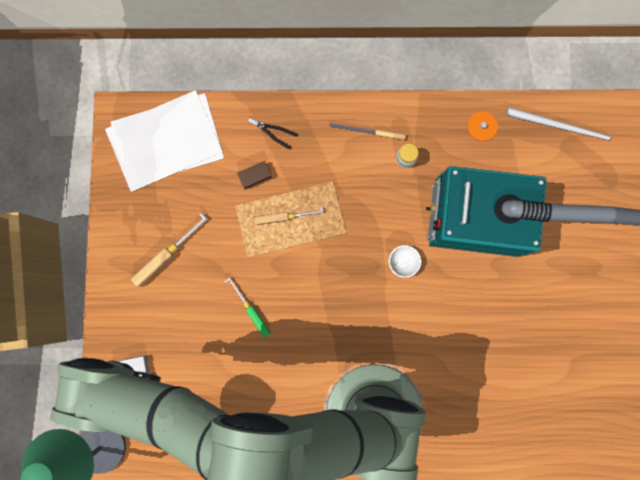

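View pics/side.png

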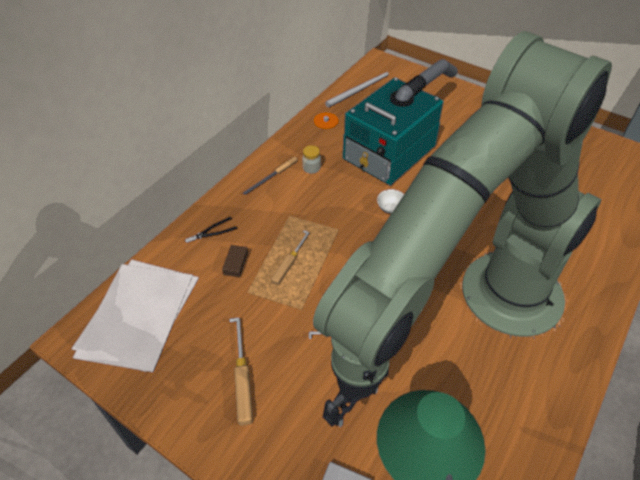

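Candidates for the hook (top view): wooden hook on mat (290,215), larger wooden hook (170,250), green hook (247,305), file with wooden handle (370,131). Not green, and the smaller of the wooden ones, gives the one on the mat. The extractor front faces left in the image, at about u=435.

```bash
cat > m.py <<'E'
from h import *
c=cam("top"); im=c[0]
a=cv2.resize(im[175:265,225:355],None,fx=4,fy=4,interpolation=cv2.INTER_CUBIC)
b=cv2.resize(im[155:265,420:560],None,fx=3.27,fy=3.27,interpolation=cv2.INTER_CUBIC)
s=cam("side"); d=cv2.resize(s[0][130:190,335:425],None,fx=4,fy=4,interpolation=cv2.INTER_CUBIC)
e=cv2.resize(s[0][215:305,245:340],None,fx=2.6,fy=2.6)
h=np.zeros((600,800,3),np.uint8); h[:360,:400]=a[:,60:460]; h[:360,400:]=b[:360,:400]; h[360:600,:360]=d; h[360:594,400:647]=e[:234,:247]
save("crop1",h)
hsv=cv2.cvtColor(im,cv2.COLOR_RGB2HSV)
# extractor teal top
m=cv2.inRange(hsv,(80,120,30),(100,255,255)); m[:, :420]=0; 
k=max(cv2.findContours(m,0,2)[0],key=cv2.contourArea)
r=cv2.minAreaRect(k); print("teal rect px",r)
for p in cv2.boxPoints(r): print(p,onz(c,*p,0.206).round(4))
# mat by floor points
for n,(u,v) in dict(matL=(236,206),matT=(333,183),matR=(346,233),matB=(247,257)).items(): print(n,onz(c,u,v,.003).round(4))
for n,(u,v,z) in dict(butt=(256,219,.015),tip=(323,211,.015),jar=(408,152,.075),dish=(404.5,260,.036),block=(254,175,.03)).items(): print(n,onz(c,u,v,z).round(4))
E
python3 m.py
```

```text
teal rect px ((488.35009765625, 211.38954162597656), (109.30999755859375, 80.71199798583984), 6.632514476776123)
[429.39972 245.16275] [ 0.4616 -0.1283  0.206 ]
[438.72205 164.99094] [ 0.6734 -0.1561  0.206 ]
[547.3005  177.61633] [ 0.6399 -0.4383  0.206 ]
[537.97815 257.78815] [ 0.4298 -0.4065  0.206 ]
matL [0.5962 0.4078 0.003 ]
matT [0.666  0.1195 0.003 ]
matR [0.5162 0.0809 0.003 ]
matB [0.4442 0.3724 0.003 ]
butt [0.5556 0.3461 0.015 ]
tip [0.5798 0.1489 0.015 ]
jar [ 0.7419 -0.0944  0.075 ]
dish [ 0.4347 -0.0859  0.036 ]
block [0.6842 0.3523 0.03  ]
```

View pics/crop1.png

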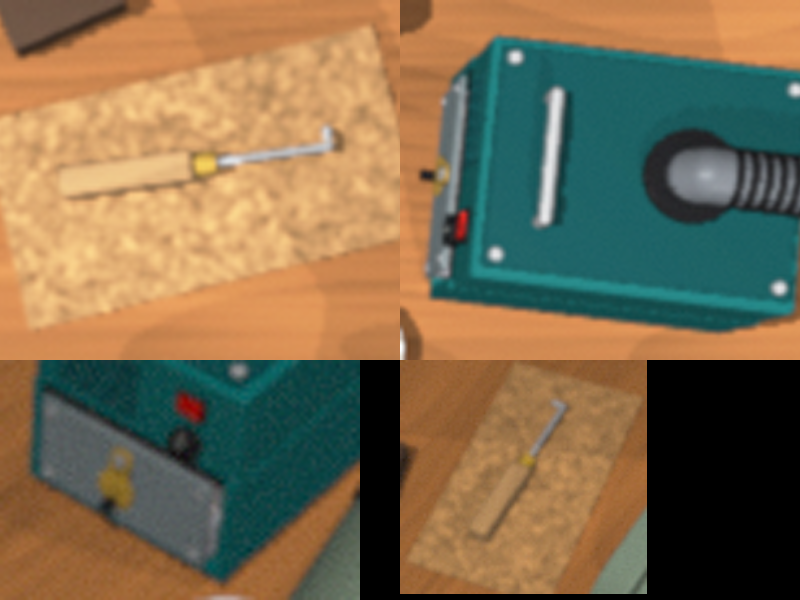

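Crop shows the chosen hook on the mat: wooden handle left, brass ferrule, leg at right bent to the left (up in the picture). Right and below: the extractor front with the brass flap hanging and its black stud (about px 432,208 in top). Turning towards the hook now.

Call:
{"op": "jog_arm", "data": {
  "motion": [
    [0,0,0,1,1],
    [0,0,0,1,1],
    [0,0,0,1,1],
    [0,0,0,1,1],
    [0,0,0,1,1],
    [0,0,0,1,1],
    [0,0,0,1,1],
    [0,0,0,1,1],
    [0,0,0,1,1],
    [0,0,0,1,1],
    [0,0,0,1,1],
    [0,0,0,1,1]
  ]
}}

```text
clock: 1.5
position: [0.1381, 0.6095, 0.2312]
tool_rot: [-3.141, 0.0, 1.956]
force: [-0.4, 0.3, -0.1]
grip_width: 0.0853
finger_force: 0.0
```

Call:
{"op": "jog_arm", "data": {
  "motion": [
    [0,0,0,1,1],
    [0,0,0,1,1],
    [0,0,0,1,1],
    [0,0,0,1,1],
    [-0.75,0.96,0,0,1],
    [-0.75,0.96,0,0,1],
    [-0.75,0.96,0,0,1],
    [-0.75,0.96,0,0,1],
    [-0.75,0.96,0,0,1],
    [-0.75,0.96,0,0,1],
    [-0.75,0.96,0,0,1],
    [-0.75,0.96,0,0,1]
  ]
}}

```text
clock: 2.7
position: [0.3813, 0.4446, 0.2313]
tool_rot: [-3.142, -0.0, 1.639]
force: [0.6, 1.3, -0.3]
grip_width: 0.0855
finger_force: 0.0
```

Call:
{"op": "jog_arm", "data": {
  "motion": [
    [-0.75,0.96,0,0,1],
    [-0.75,0.96,0,0,1],
    [-0.75,0.96,0,0,1],
    [-0.75,0.96,0,0,1],
    [-0.75,0.96,0,0,1],
    [0,0,0,0,1],
    [0,0,0,0,1]
  ]
}}

```text
clock: 3.4
position: [0.5319, 0.3425, 0.231]
tool_rot: [-3.141, 0.0, 1.637]
force: [-0.1, 1.5, -0.3]
grip_width: 0.0853
finger_force: 0.0
```

```bash
cat > w.py <<'E'
from h import *
import sys
s=bot.observe(); print(s["clock"],s["position"].round(4),s["tool_rot"].round(4),s["qpos"].round(2),s["grip_width"])
c=cam("wrist"); save(sys.argv[1],c[0]); print(c[1][0,0],c[3],c[2][:,2]); np.savez("pics/"+sys.argv[1],*c)
E
python3 w.py w1
```

```text
3.4 [0.5319 0.3425 0.231 ] [-3.1413e+00  2.0000e-04  1.6372e+00] [-0.88  0.56  0.33  1.59 -0.2   1.03 -0.43] 0.08532562927599462
350.49070236837457 [0.52633841 0.41695611 0.37411921] [ 0.0178376  -0.29452428 -0.95547751]
```

View pics/w1.png

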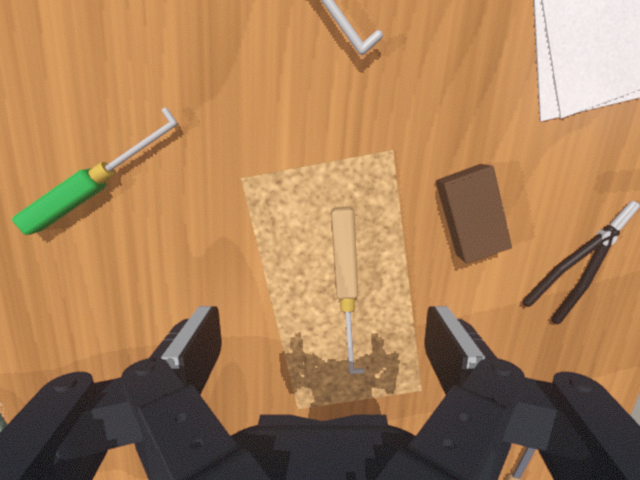

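Wrist view: hook on the mat with handle from (343,210) to (347,298), leg end near (360,371); mat corners (243,179), (393,152), (420,390), (300,408); block at (474,215), green and larger hook outside the mat.

```bash
python3 - <<'E'
from h import *
z=np.load("pics/w1.npz"); c=[z[k] for k in z.files]
# handle mask by smooth wood vs speckled cork: rows of pixel colours
im=c[0]; roi=im[195:310,320:370]
for v in (220,250,285): print(v,im[v,326:364].tolist()[::2])
b=onz(c,343.5,209.5,.027); f=onz(c,347,298,.027); e=onz(c,352,369,.015); t=onz(c,361,370,.015)
print(b,f,e,t, np.linalg.norm(f-b))
d=f-b; print("yaw handle",np.arctan2(d[1],d[0])); d=e-b; print("yaw long",np.arctan2(d[1],d[0]))
M=[onz(c,*p,.003) for p in ((243,179),(393,152),(420,390),(300,408))]; print(np.round(M,4), np.mean(M,0))
E
```

```text
220 [[225, 183, 130], [218, 176, 124], [210, 169, 118], [201, 163, 119], [220, 183, 135], [222, 184, 134], [225, 187, 138], [226, 188, 142], [224, 187, 138], [223, 186, 138], [221, 184, 137], [220, 183, 136], [219, 181, 135], [200, 164, 118], [179, 141, 98], [209, 167, 119], [212, 168, 119], [217, 175, 124], [209, 166, 115]]
250 [[219, 178, 125], [232, 190, 137], [240, 198, 142], [235, 192, 138], [196, 159, 114], [219, 181, 135], [223, 185, 138], [223, 186, 138], [225, 187, 137], [225, 188, 138], [224, 186, 139], [223, 186, 140], [223, 187, 139], [214, 177, 129], [191, 154, 113], [197, 157, 110], [215, 175, 120], [207, 165, 114], [203, 161, 113]]
285 [[216, 172, 122], [193, 153, 105], [196, 156, 109], [219, 176, 125], [218, 176, 125], [178, 144, 102], [215, 177, 130], [214, 178, 132], [213, 176, 130], [215, 177, 131], [224, 187, 138], [225, 187, 139], [224, 186, 140], [225, 187, 140], [214, 178, 131], [193, 157, 115], [196, 158, 109], [207, 164, 115], [213, 172, 122]]
[0.55136265 0.34801424 0.027     ] [0.56338833 0.2508557  0.027     ] [0.57885893 0.15192746 0.015     ] [0.58981075 0.15125355 0.015     ] 0.0978999461760301
yaw handle -1.447648834806651
yaw long -1.4314796610244702
[[0.4453 0.3685 0.003 ]
 [0.5986 0.4062 0.003 ]
 [0.6697 0.1177 0.003 ]
 [0.5189 0.0793 0.003 ]] [0.5581052  0.24296027 0.003     ]
```

Call:
{"op": "jog_arm", "data": {
  "motion": [
    [0,0,0,-0.8,1],
    [-0.95,0.33,1,0,1],
    [-0.95,0.33,1,0,1],
    [0,0,1,0,0.7],
    [0,0,1,0,0.7],
    [0,0,1,0,0.7],
    [0,0,0,0,0.7],
    [0,0,0,0,0.7]
  ],
  "newtons": 60
}}

```text
clock: 4.25
position: [0.5583, 0.29, 0.0819]
tool_rot: [-3.141, 0.0, 1.704]
force: [0.5, -0.1, 0.6]
grip_width: 0.0597
finger_force: 0.0
```

```bash
python3 w.py w2
```

```text
4.25 [0.5583 0.29   0.0819] [-3.1413  0.      1.7038] [-0.74  0.73  0.26  1.71 -0.26  0.74 -0.22] 0.05973730412309413
350.49070236837457 [0.54769921 0.36390173 0.22501344] [ 0.03730467 -0.29239079 -0.95557103]
```

View pics/w2.png

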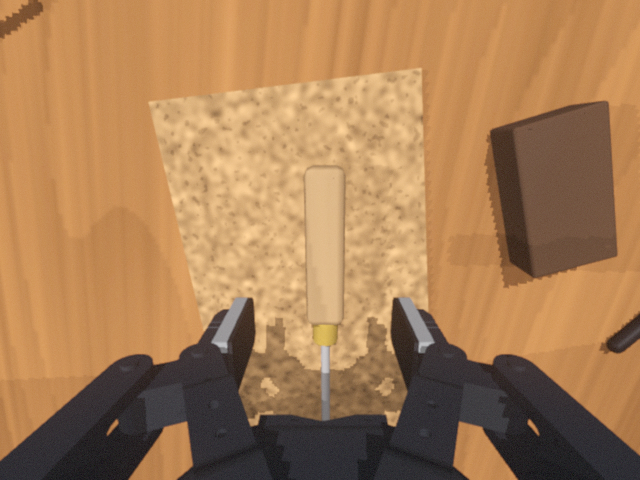

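Handle (325,167)–(325,325) is centred and parallel between the fingers. Descend and grip.

Call:
{"op": "jog_arm", "data": {
  "motion": [
    [0,0,0.9,0,0.7],
    [0,0,0.9,0,0.7],
    [0,0,0.7,0,0.7],
    [0,0,0,0,0.7],
    [0,0,0,0,0],
    [0,0,0,0,0],
    [0,0,0,0,0],
    [0,0,0,0,0],
    [0,0,0,0,0]
  ],
  "newtons": 60
}}

```text
clock: 5.2
position: [0.5596, 0.2899, 0.0083]
tool_rot: [3.139, -0.001, 1.703]
force: [-1.7, -0.2, 12.4]
grip_width: 0.0229
finger_force: 59.4
```

```bash
python3 - <<'E'
from h import *
s=bot.observe(); print(s["position"].round(4),s["force"].round(2),s["grip_width"],s["finger_force"])
c=cam("top");
# extractor top-face corners (from crop)
P=[onz(c,u,v,.206) for u,v in((450,166.6),(442.3,240),(540.8,250.4))]
print(np.round(P,4)); d=P[2]-P[1]; print(np.arctan2(d[1],d[0]),np.linalg.norm(d)); d=P[1]-P[0]; print(np.arctan2(d[1],d[0])-0,np.linalg.norm(d))
E
```

```text
[0.5596 0.2899 0.0083] [-1.67 -0.17 12.43] 0.02293509879420031 59.42754507064819
[[ 0.6691 -0.1856  0.206 ]
 [ 0.4752 -0.1618  0.206 ]
 [ 0.4489 -0.4144  0.206 ]]
-1.6743597383828197 0.2539786803664355
3.019747720537706 0.1953932232158699
```

Call:
{"op": "jog_arm", "data": {
  "motion": [
    [0,0,-0.4,0,0],
    [0,0,-0.7,0,0],
    [0,0,-0.9,-0.5,0],
    [0,0,-0.9,-1,0],
    [0,0,-0.9,-1,0],
    [0,0,-0.9,-1,0],
    [0,0,-0.9,-1,0],
    [0,0,-0.9,-1,0],
    [0,0,0,-1,0],
    [0,0,0,-1,0],
    [0,0,0,-1,0],
    [0,0,0,-1,0]
  ]
}}

```text
clock: 6.45
position: [0.5587, 0.289, 0.2028]
tool_rot: [3.141, 0.001, 2.466]
force: [-0.4, 0.0, 0.3]
grip_width: 0.0227
finger_force: 59.2
```

Call:
{"op": "jog_arm", "data": {
  "motion": [
    [0,0,0,-1,0],
    [0,0,0,-1,0],
    [0,0,0,-1,0],
    [0,0,0,-1,0],
    [0,0,0,-1,0],
    [0,0,0,-1,0],
    [0,0,0,-1,0],
    [0,0,0,-1,0],
    [-0.35,-0.95,0,0,0],
    [-0.35,-0.95,0,0,0],
    [-0.35,-0.95,0,0,0],
    [-0.35,-0.95,0,0,0]
  ]
}}

```text
clock: 7.65
position: [0.5965, 0.1722, 0.2028]
tool_rot: [-3.141, 0.001, 3.103]
force: [0.3, 0.2, -0.3]
grip_width: 0.0226
finger_force: 59.2
```

Call:
{"op": "jog_arm", "data": {
  "motion": [
    [-0.35,-0.95,0,0,0],
    [-0.35,-0.95,0,0,0],
    [-0.35,-0.95,0,0,0],
    [-0.35,-0.95,0,0,0],
    [-0.35,-0.95,0,0,0],
    [0,0,0,0,0],
    [0,0,0,0,0]
  ]
}}

```text
clock: 8.35
position: [0.6431, 0.0286, 0.2023]
tool_rot: [-3.141, 0.001, 3.101]
force: [-0.6, 0.6, -1.5]
grip_width: 0.0226
finger_force: 59.2
```

```bash
python3 w.py w3
```

```text
8.35 [0.6431 0.0286 0.2023] [-3.1413e+00  8.0000e-04  3.1013e+00] [-0.11  0.58 -0.03  1.58  0.02  0.98  1.37] 0.02261596478580011
350.49070236837457 [0.56725318 0.03113795 0.34538788] [ 0.29343378 -0.01261335 -0.95589619]
```

View pics/w3.png

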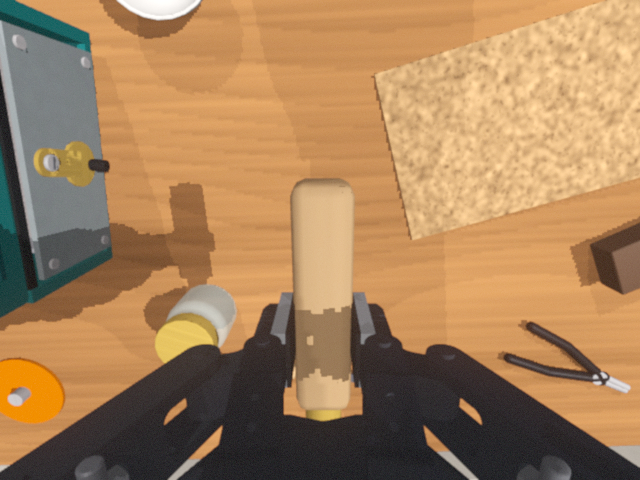

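Wrist view: tray plate at left with screw head (52,161), flap disc (78,163), stud end (~103,166); plate lower edge runs from (93,45) to (110,248). Enlarging that part.

```bash
python3 - <<'E'
import cv2
im=cv2.imread("pics/w3.png")
a=cv2.resize(im[125:205,20:130],None,fx=6,fy=6,interpolation=cv2.INTER_CUBIC)[:, :660]
h=cv2.resize(im[10:310,0:130],None,fx=1,fy=1)
import numpy as np
o=np.zeros((600,800,3),np.uint8); o[:480,:660]=a
o[:300,665:795]=h
o[480:600,:200]=cv2.resize(im[30:60,75:125],None,fx=4,fy=4,interpolation=cv2.INTER_CUBIC)
o[480:600,220:420]=cv2.resize(im[230:260,75:125],None,fx=4,fy=4,interpolation=cv2.INTER_CUBIC)
o[480:600,440:640]=cv2.resize(im[260:290,15:65],None,fx=4,fy=4,interpolation=cv2.INTER_CUBIC)
cv2.imwrite("pics/crop3.png",o)
E
```

```text
(no output)
```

View pics/crop3.png

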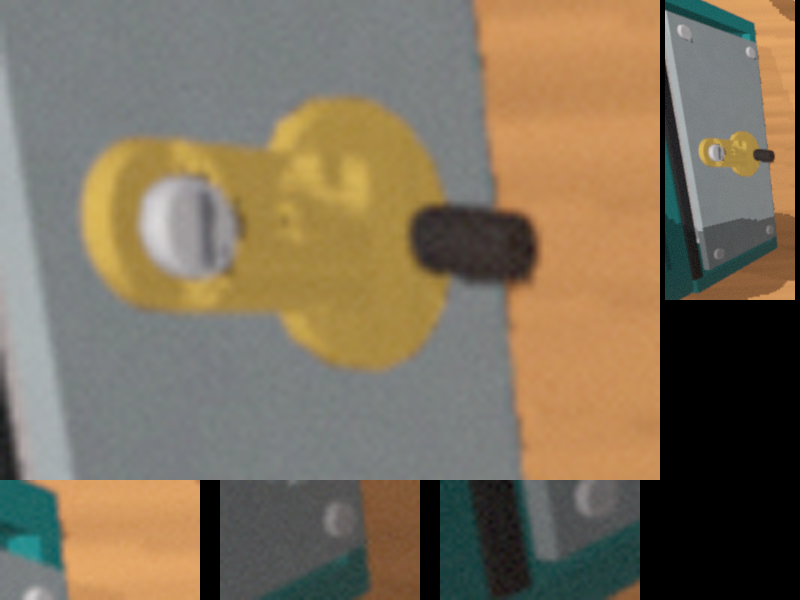

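```bash
cat > ex.py <<'E'
from h import *
z=np.load("pics/w3.npz"); c=[z[k] for k in z.files]
L=onz(c,91,52.5,.024); A=onz(c,100,133.3,.024); B=onz(c,106.8,200,.024); Rr=onz(c,111,247.5,.024)
st=onz(c,106,166,.046); sc=onz(c,54.5,163.3,.092)
print(np.round([L,A,B,Rr,st,sc],4))
for p,q in((L,Rr),(A,B)): d=p-q; print(np.linalg.norm(d), np.arctan2(d[1],d[0])-np.pi/2)
yaw=np.arctan2(*(L-Rr)[1::-1])-np.pi/2
for yaw in (yaw,-1.674):
    e=np.array([np.cos(yaw),np.sin(yaw),0]); l=np.array([-e[1],e[0],0])
    print(yaw,"hole from stud",(st+.017*e).round(4),"from screw",(sc+.007*e).round(4),"edge mid",((L+Rr)/2).round(4), "face depth along e:",[round(float(p@e),4) for p in (L,A,B,Rr,st+.017*e,sc+.007*e)],"lat",[round(float(p@l),4) for p in ((L+Rr)/2,st,sc)])
E
python3 ex.py
```

```text
[[ 0.4935 -0.1566  0.024 ]
 [ 0.5566 -0.1635  0.024 ]
 [ 0.6151 -0.1706  0.024 ]
 [ 0.6609 -0.1767  0.024 ]
 [ 0.5834 -0.1511  0.046 ]
 [ 0.5776 -0.1591  0.092 ]]
0.1685888764283613 1.4513167475898303
0.05892804474521587 1.4512692745430802
1.4513167475898303 hole from stud [ 0.5854 -0.1342  0.046 ] from screw [ 0.5784 -0.1521  0.092 ] edge mid [ 0.5772 -0.1666  0.024 ] face depth along e: [-0.0967, -0.096, -0.096, -0.0967, -0.0635, -0.0821] lat [-0.593, -0.5972, -0.5924]
-1.674 hole from stud [ 0.5816 -0.168   0.046 ] from screw [ 0.5769 -0.166   0.092 ] edge mid [ 0.5772 -0.1666  0.024 ] face depth along e: [0.1049, 0.1053, 0.1063, 0.1077, 0.1072, 0.1057] lat [0.5913, 0.5959, 0.5909]
```

```bash
python3 - <<'E'
from h import *
z=np.load("pics/w3.npz"); c=[z[k] for k in z.files]
T=np.array([.6431,.0286]); y=3.1013; tx=np.array([np.cos(y),np.sin(y)]); ty=np.array([np.sin(y),-np.cos(y)])
for u,v in((322,180),(293,280),(351.5,280),(292,200),(353,200)):
    p=onz(c,u,v,.221)[:2]-T; print((u,v),(p@tx).round(4),(p@ty).round(4))
z=np.load("pics/w2.npz"); c=[z[k] for k in z.files]
y=1.7038; tx=np.array([np.cos(y),np.sin(y)]); ty=np.array([np.sin(y),-np.cos(y)]); T=np.array([.5596,.2899])
for u,v in ((325,167),(324.5,324)):
    p=onz(c,u,v,.027)[:2]-T; print("w2",(p@tx).round(4),(p@ty).round(4))
# target
yaw=-1.690; e=np.array([np.cos(yaw),np.sin(yaw)]); l=np.array([-e[1],e[0]]); H=np.array([.5773,-.1667]); print(e,l)
g=0.060 # butt to TCP
for name,d,lat in(("push start",-.008,.022),("approach",-.04,.022)):
    end=H+e*d+l*lat; print(name,(end-e*(.203-g)).round(4))
E
```

```text
(322, 180) 0.0613 -0.0008
(293, 280) 0.0234 -0.012
(351.5, 280) 0.0234 0.0105
(292, 200) 0.0543 -0.0116
(353, 200) 0.0543 0.0102
w2 0.0587 -0.001
w2 -0.0391 -0.0011
[-0.11892157 -0.99290365] [ 0.99290365 -0.11892157]
push start [ 0.6171 -0.0194]
approach [0.6209 0.0124]
```

Call:
{"op": "jog_arm", "data": {
  "motion": [
    [0.7,0.7,0,0.6,0],
    [0,0,0,1,0],
    [0,0,0,1,0],
    [0,0,0,1,0],
    [0,0,0,1,0],
    [0,0,0,1,0],
    [0,0,0,1,0],
    [0,0,0,1,0],
    [0,0,0,1,0],
    [0,0,0,1,0],
    [0,0,0,1,0],
    [0,0,0,1,0]
  ]
}}

```text
clock: 9.6
position: [0.6226, 0.0526, 0.2019]
tool_rot: [3.141, -0.0, 2.173]
force: [0.6, -0.0, -0.8]
grip_width: 0.023
finger_force: 59.2
```

Call:
{"op": "jog_arm", "data": {
  "motion": [
    [0,0,0,1,0],
    [0,0,0,1,0],
    [0,0,0,1,0],
    [0,0,0,1,0],
    [0,0,0,1,0],
    [0,0,0,1,0],
    [0,0,0,1,0],
    [0,0,0,1,0],
    [0,0,0,1,0],
    [0,0,0.5,0,0],
    [0,0,0,0,0]
  ]
}}

```text
clock: 10.7
position: [0.6217, 0.0522, 0.1845]
tool_rot: [-3.139, 0.0, 1.458]
force: [-0.0, 0.8, -0.6]
grip_width: 0.0226
finger_force: 59.2
```

Call:
{"op": "jog_arm", "data": {
  "motion": [
    [0,0,1,0.08,0],
    [0,0,1,0,0],
    [0,0,1,0,0],
    [0,0,1,0,0],
    [-0.6,0,0.6,0,0],
    [-0.7,0,0,0,0],
    [-0.4,0,0,0,0],
    [-0.3,0,0,0,0],
    [0,0,0,0,0],
    [0,0,0,0,0]
  ]
}}

```text
clock: 11.7
position: [0.616, -0.0076, 0.0487]
tool_rot: [3.141, -0.001, 1.449]
force: [0.7, -0.6, -1.2]
grip_width: 0.023
finger_force: 59.2
```

```bash
cat > t.py <<'E'
from h import *
H=np.array([.5773,-.1667]); yaw=-1.690; e=np.array([np.cos(yaw),np.sin(yaw)]); l=np.array([-e[1],e[0]])
s=bot.observe(); p=s["position"]; y=s["tool_rot"][2]-np.pi; x=np.array([np.cos(y),np.sin(y)])
end=p[:2]+x*.143-H+l*-.0008
print("clock",s["clock"],"TCP",p.round(4),"yawerr",round(y-yaw,4),"end depth mm",(end@e*1000).round(1),"rod left mm",(end@l*1000).round(1),"rod z",(p[2]*1000+6.7).round(1),"F",(s["force"][:2]@e).round(2),(s["force"][:2]@l).round(2),s["force"][2].round(2))
E
python3 t.py
```

```text
clock 11.7 TCP [ 0.616  -0.0076  0.0487] yawerr -0.0024 end depth mm -19.6 rod left mm 18.3 rod z 55.4 F 0.47 0.74 -1.25
```

Call:
{"op": "jog_arm", "data": {
  "motion": [
    [0,0.13,0.1,0,0],
    [-0.2,0,0,0,0],
    [-0.18,0,0,0,0],
    [0,0,0,0,0],
    [0,0,0,0,0]
  ]
}}

```text
clock: 12.2
position: [0.618, -0.0205, 0.0453]
tool_rot: [-3.142, 0.0, 1.448]
force: [-0.4, -1.0, -0.8]
grip_width: 0.0228
finger_force: 59.2
```

```bash
python3 t.py; cat > v.py <<'E'
from h import *
import sys
t=cam("top");s=cam("side"); P=[.5765,-.15,.06]
o=[]
for c,(w,h) in((t,(100,75)),(s,(66,75))):
    u,v=proj(c,P).astype(int); o.append(cv2.resize(c[0][v-h//2:v-h//2+h,u-w//2:u-w//2+w],None,fx=(4 if c is t else 6),fy=(4 if c is t else 6),interpolation=cv2.INTER_CUBIC)); print((u-w//2,v-h//2))
o[0]=cv2.copyMakeBorder(o[0],0,o[1].shape[0]-o[0].shape[0],0,0,0)
save(sys.argv[1],np.hstack(o)); print(o[0].shape)
E
python3 v.py v1
```

```text
clock 12.2 TCP [ 0.618  -0.0205  0.0453] yawerr -0.0037 end depth mm -7.0 rod left mm 21.7 rod z 52.0 F 1.08 -0.26 -0.78
(np.int64(377), np.int64(172))
(np.int64(329), np.int64(126))
(450, 400, 3)
```

View pics/v1.png

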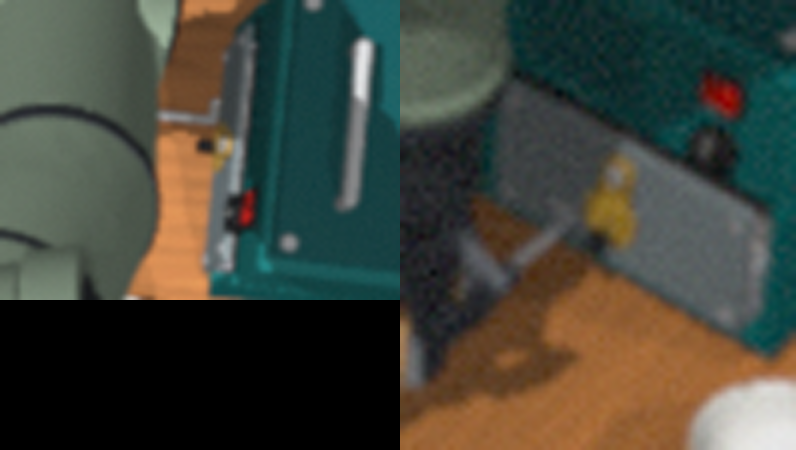

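View shows rod end just left of the stud, clear of it, pointing at the plate (top crop: rod end (217,118), stud (208,146)). Now swing the flap to the right along its arc.

Call:
{"op": "jog_arm", "data": {
  "motion": [
    [0,-0.27,0.13,0,0],
    [0,-0.3,0.06,0,0],
    [0,-0.31,0,0,0],
    [0,-0.3,-0.06,0,0],
    [0,-0.28,-0.12,0,0]
  ]
}}

```text
clock: 12.8
position: [0.5737, -0.0148, 0.0452]
tool_rot: [-3.141, 0.0, 1.448]
force: [0.4, -0.7, -1.3]
grip_width: 0.0224
finger_force: 59.2
```

```bash
python3 t.py
```

```text
clock 12.8 TCP [ 0.5737 -0.0148  0.0452] yawerr -0.0032 end depth mm -7.4 rod left mm -22.9 rod z 51.9 F 0.62 0.46 -1.26
```

Call:
{"op": "jog_arm", "data": {
  "motion": [
    [0,-0.25,-0.17,0,0],
    [0,-0.21,-0.22,0,0],
    [0,-0.13,-0.19,0,0],
    [0,-0.08,-0.18,0,0],
    [0,0,0,0,0],
    [0,0,0,0,0]
  ]
}}

```text
clock: 13.4
position: [0.5548, -0.0124, 0.0679]
tool_rot: [3.141, -0.0, 1.448]
force: [0.4, 0.3, -1.5]
grip_width: 0.0225
finger_force: 59.2
```

```bash
python3 t.py; python3 v.py v2
```

```text
clock 13.4 TCP [ 0.5548 -0.0124  0.0679] yawerr -0.0032 end depth mm -7.5 rod left mm -41.9 rod z 74.6 F -0.39 0.39 -1.53
(np.int64(377), np.int64(172))
(np.int64(329), np.int64(126))
(450, 400, 3)
```

View pics/v2.png

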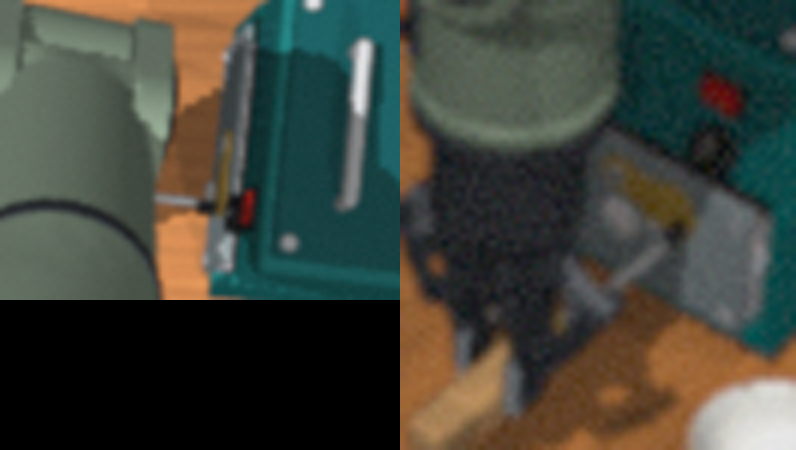

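Side crop: flap swung right, nearly horizontal, and the hole is visible as a pale ellipse around (620,215), fully clear. Checking predicted pixels against those seen, and backing off.

```bash
python3 - <<'E'
from h import *
t=cam("top");s=cam("side")
H=np.array([.5773,-.1667,.058]); yaw=-1.690; e=np.array([np.cos(yaw),np.sin(yaw),0]); l=np.array([-e[1],e[0],0])
print("hole side",proj(s,H),"seen ~(365.7,161.8); left/right 13:",proj(s,H+.013*l),proj(s,H-.013*l))
b=H-e*.010+l*.0217; b[2]=.052
print("bend v1 top",proj(t,b),"leg tip",proj(t,b+e*0+l*.013),"seen bend ~(431.2,201.5)")
# hole blob in side view
u,v=366,162; im=s[0][v-12:v+13,u-14:u+15]; hs=im.mean(2); print(hs.astype(int)[::2,::2])
E
```

```text
hole side [364.98205896 160.75276607] seen ~(365.7,161.8); left/right 13: [361.80413886 158.95062142] [368.18003334 162.56628316]
bend v1 top [430.16288852 202.2872156 ] leg tip [430.62856312 197.85703916] seen bend ~(431.2,201.5)
[[ 58  61  50  40  35  59  64  67  54  37  35  32  28  28  51]
 [ 38  43  37  33  46  67  66  68  68  65  50  40  24  30  24]
 [ 35  35  36  30  49  68  76  67  70  62  71  64  52  27  19]
 [ 38  31  28  35  58  63  65  70  59  65  63  69  65  68  50]
 [ 44  41  39  30  47  59  75  69  59  62  63  64  76  66  79]
 [ 38  34  36  26  60  78 106 100  64  59  57  65  64  65  88]
 [ 32  36  40  42  60  73  94 106  88  65  65  48  57  77  99]
 [ 42  42  31  48  66  64  72  92  82  76  74  32  48  89  97]
 [ 37  44  35  50  57  61  65  64  65  67  87  43  67  95  92]
 [ 34  41  49  45  49  63  66  64  71  98  89  63  72 100  94]
 [ 30  46  64  73  59  57  53  78  95  81  66  68  81  97  92]
 [ 42  40  56  95  83  58  79  95  69  56  58  61  88  91  95]
 [ 39  29  59  80  95  80  70  69  53  59  57  56  82  92  91]]
```

Call:
{"op": "jog_arm", "data": {
  "motion": [
    [0.3,0.1,0.05,0,0],
    [0.4,0,0,0,0],
    [0,0.6,0.25,0,0],
    [0,0.5,0.25,0,0],
    [0,0,0,0,0],
    [0,0,0,0,0]
  ]
}}

```text
clock: 14.2
position: [0.5926, 0.0048, 0.0509]
tool_rot: [-3.141, 0.0, 1.449]
force: [-0.3, 0.4, -1.8]
grip_width: 0.0226
finger_force: 59.2
```

```bash
python3 t.py
```

```text
clock 14.2 TCP [0.5926 0.0048 0.0509] yawerr -0.0026 end depth mm -29.1 rod left mm -6.4 rod z 57.6 F -0.37 -0.31 -1.75
```

Call:
{"op": "jog_arm", "data": {
  "motion": [
    [-0.4,0,0,0,0],
    [-0.4,0,0,0,0],
    [-0.15,0,0,0,0],
    [-0.1,0,0,0,0],
    [-0.1,0,0,0,0],
    [0,0,0,0,0]
  ]
}}

```text
clock: 14.8
position: [0.5887, -0.0306, 0.0514]
tool_rot: [3.142, -0.0, 1.448]
force: [0.7, 1.1, -0.2]
grip_width: 0.0224
finger_force: 59.2
```

```bash
python3 t.py
```

```text
clock 14.8 TCP [ 0.5887 -0.0306  0.0514] yawerr -0.0036 end depth mm 6.5 rod left mm -6.2 rod z 58.1 F -1.22 0.56 -0.22
```

Call:
{"op": "jog_arm", "data": {
  "motion": [
    [-0.15,0,0,0,0],
    [-0.15,0,0,0,0],
    [-0.2,0,0,0,0],
    [0,0,0,0,0],
    [0,0,0,0,0]
  ]
}}

```text
clock: 15.3
position: [0.5869, -0.0453, 0.0513]
tool_rot: [-3.142, -0.0, 1.448]
force: [0.6, -0.4, -1.0]
grip_width: 0.0228
finger_force: 59.2
```

```bash
python3 t.py; python3 v.py v3
```

```text
clock 15.3 TCP [ 0.5869 -0.0453  0.0513] yawerr -0.0036 end depth mm 21.3 rod left mm -6.2 rod z 58.0 F 0.32 0.64 -1.01
(np.int64(377), np.int64(172))
(np.int64(329), np.int64(126))
(450, 400, 3)
```

Call:
{"op": "jog_arm", "data": {
  "motion": [
    [0,0.2,0,0,0],
    [0,0.15,0,0,0],
    [0,0.1,0,0,0],
    [0,0,0,0,0],
    [0,0,0,0,0]
  ]
}}

```text
clock: 15.9
position: [0.6002, -0.0468, 0.0512]
tool_rot: [-3.141, 0.0, 1.448]
force: [-0.4, 0.6, -1.1]
grip_width: 0.0227
finger_force: 59.2
```

```bash
python3 t.py
```

```text
clock 15.9 TCP [ 0.6002 -0.0468  0.0512] yawerr -0.0032 end depth mm 21.3 rod left mm 7.3 rod z 57.9 F -0.56 -0.51 -1.15
```

Call:
{"op": "jog_arm", "data": {
  "motion": [
    [0.15,0,0,0,0],
    [0.2,0,0,0,0],
    [0.2,0,0,0,0],
    [0.25,0,0,0,0],
    [0.25,0,0,0,0],
    [0.25,0,0,0,0],
    [0.25,0,0,0,0],
    [0.25,0,0,0,0],
    [0.25,0,0,0,0],
    [0.2,0,0,0,0],
    [0.15,0,0,0,0]
  ]
}}

```text
clock: 17.0
position: [0.6089, 0.0246, 0.0512]
tool_rot: [-3.141, 0.001, 1.448]
force: [-0.2, -6.1, -1.8]
grip_width: 0.0227
finger_force: 59.2
```

```bash
python3 t.py
```

```text
clock 17.0 TCP [0.6089 0.0246 0.0512] yawerr -0.0033 end depth mm -50.7 rod left mm 7.4 rod z 57.9 F 6.04 0.5 -1.77
```

Force of 6 N: the tray is coming, about 60 mm out. Slowly on from here.

Call:
{"op": "jog_arm", "data": {
  "motion": [
    [0.08,0,0,0,0],
    [0.08,0,0,0,0],
    [0.08,0,0,0,0],
    [0.08,0,0,0,0],
    [0.08,0,0,0,0],
    [0.08,0,0,0,0],
    [0.08,0,0,0,0],
    [0.08,0,0,0,0],
    [0.08,0,0,0,0],
    [0.08,0,0,0,0]
  ]
}}

```text
clock: 18.0
position: [0.6118, 0.048, 0.0512]
tool_rot: [-3.141, 0.001, 1.448]
force: [-0.8, -5.6, -1.8]
grip_width: 0.0226
finger_force: 59.2
```

Call:
{"op": "jog_arm", "data": {
  "motion": [
    [0.06,0,0,0,0],
    [0.06,0,0,0,0],
    [0.06,0,0,0,0],
    [0.06,0,0,0,0],
    [0.05,0,0,0,0]
  ]
}}

```text
clock: 18.5
position: [0.6128, 0.0567, 0.0512]
tool_rot: [-3.141, 0.001, 1.448]
force: [-1.0, -5.9, -1.9]
grip_width: 0.0226
finger_force: 59.2
```

```bash
python3 t.py
```

```text
clock 18.5 TCP [0.6128 0.0567 0.0512] yawerr -0.0036 end depth mm -83.0 rod left mm 7.4 rod z 57.9 F 5.92 -0.25 -1.93
```

Call:
{"op": "jog_arm", "data": {
  "motion": [
    [0.04,0,0,0,0],
    [0.04,0,0,0,0],
    [0.04,0,0,0,0],
    [0.04,0,0,0,0]
  ]
}}

```text
clock: 18.9
position: [0.6134, 0.0614, 0.0512]
tool_rot: [-3.141, 0.001, 1.448]
force: [-1.6, -6.7, -1.2]
grip_width: 0.0224
finger_force: 59.2
```

Call:
{"op": "jog_arm", "data": {
  "motion": [
    [0.03,0,0,0,0],
    [0.03,0,0,0,0]
  ]
}}

```text
clock: 19.1
position: [0.6136, 0.0631, 0.0512]
tool_rot: [-3.141, 0.001, 1.448]
force: [-1.3, -10.5, -0.8]
grip_width: 0.0227
finger_force: 59.2
```

```bash
python3 t.py
```

```text
clock 19.1 TCP [0.6136 0.0631 0.0512] yawerr -0.0036 end depth mm -89.4 rod left mm 7.4 rod z 57.9 F 10.56 -0.09 -0.77
```

Call:
{"op": "jog_arm", "data": {
  "motion": [
    [0.03,0,0,0,0],
    [0,0,0,0,0]
  ]
}}

```text
clock: 19.3
position: [0.6136, 0.0631, 0.0511]
tool_rot: [-3.141, 0.002, 1.447]
force: [-0.3, -10.3, -0.8]
grip_width: 0.0227
finger_force: 59.1
```

Call:
{"op": "jog_arm", "data": {
  "motion": [
    [0.05,0,0,0,0],
    [0,0,0,0,0]
  ]
}}

```text
clock: 19.5
position: [0.6137, 0.0632, 0.0511]
tool_rot: [-3.141, 0.004, 1.446]
force: [-1.2, -16.4, -2.1]
grip_width: 0.023
finger_force: 59.1
```

Stop felt (16 N, no further movement). Relieve, shift back to the hole's middle, and withdraw.

Call:
{"op": "jog_arm", "data": {
  "motion": [
    [-0.15,0,0,0,0],
    [-0.15,0,0,0,0],
    [-0.1,0,0,0,0],
    [0,0,0,0,0]
  ]
}}

```text
clock: 19.9
position: [0.6127, 0.0539, 0.0514]
tool_rot: [3.142, -0.0, 1.448]
force: [-0.0, 0.5, -1.0]
grip_width: 0.0225
finger_force: 59.2
```

```bash
python3 t.py
```

```text
clock 19.9 TCP [0.6127 0.0539 0.0514] yawerr -0.0035 end depth mm -80.3 rod left mm 7.6 rod z 58.1 F -0.45 -0.08 -0.96
```

Call:
{"op": "jog_arm", "data": {
  "motion": [
    [0,-0.2,0,0,0],
    [0,-0.15,0,0,0],
    [0,-0.1,0,0,0],
    [0,0,0,0,0],
    [0,0,0,0,0]
  ]
}}

```text
clock: 20.4
position: [0.5994, 0.0559, 0.0514]
tool_rot: [3.141, -0.0, 1.448]
force: [0.3, 0.2, -1.0]
grip_width: 0.0229
finger_force: 59.2
```

```bash
python3 t.py
```

```text
clock 20.4 TCP [0.5994 0.0559 0.0514] yawerr -0.0031 end depth mm -80.7 rod left mm -5.8 rod z 58.1 F -0.24 0.24 -0.96
```

Call:
{"op": "jog_arm", "data": {
  "motion": [
    [0.1,0,0,0,0],
    [0.15,0,0,0,0],
    [0.2,0,0,0,0],
    [0.25,0,0,0,0],
    [0.25,0,0,0,0]
  ]
}}

```text
clock: 20.9
position: [0.6029, 0.085, 0.0513]
tool_rot: [-3.142, -0.0, 1.449]
force: [0.0, 0.3, -0.6]
grip_width: 0.0228
finger_force: 59.2
```

```bash
python3 t.py
```

```text
clock 20.9 TCP [0.6029 0.085  0.0513] yawerr -0.0029 end depth mm -110.0 rod left mm -5.7 rod z 58.0 F -0.3 -0.02 -0.64
```

Call:
{"op": "jog_arm", "data": {
  "motion": [
    [0.6,0,-0.2,0,0],
    [1,0,-0.5,0,0],
    [1,-0.4,-0.5,0,0],
    [1,-0.4,0,0,0],
    [1,-0.5,0,0,0],
    [1,-0.5,0,0,0],
    [0.7,-0.46,0,0,0],
    [0.3,0,0,0,0],
    [0,0,0,-1,0],
    [0,0,0,-1,0],
    [0,0,0,-1,0],
    [0,0,0,-0.2,0]
  ]
}}

```text
clock: 22.1
position: [0.5601, 0.2887, 0.0874]
tool_rot: [3.141, 0.0, 1.706]
force: [0.0, 0.1, -0.7]
grip_width: 0.0226
finger_force: 59.2
```

Call:
{"op": "jog_arm", "data": {
  "motion": [
    [0,0,0,0,0],
    [0,0,0,0,0]
  ]
}}

```text
clock: 22.3
position: [0.5599, 0.2887, 0.0873]
tool_rot: [3.142, 0.0, 1.702]
force: [0.3, -0.2, -1.6]
grip_width: 0.0226
finger_force: 59.2
```

Call:
{"op": "jog_arm", "data": {
  "motion": [
    [0,0,0.8,0,0],
    [0,0,0.8,0,0],
    [0,0,0.5,0,0],
    [0,0,0.3,0,0],
    [0,0,0.13,0,0],
    [0,0,0.08,0,0],
    [0,0,0,0,0],
    [0,0,0,0,0]
  ]
}}

```text
clock: 23.1
position: [0.56, 0.289, 0.0097]
tool_rot: [3.141, -0.0, 1.704]
force: [-0.1, -0.1, -1.4]
grip_width: 0.0225
finger_force: 59.3
```

Call:
{"op": "jog_arm", "data": {
  "motion": [
    [0,0,0.05,0,0],
    [0,0,0.04,0,0],
    [0,0,0,0,0]
  ]
}}

```text
clock: 23.4
position: [0.5601, 0.2891, 0.0083]
tool_rot: [3.141, -0.001, 1.704]
force: [-9.4, -4.2, 30.6]
grip_width: 0.0225
finger_force: 63.2
```

Call:
{"op": "jog_arm", "data": {
  "motion": [
    [0,0,-0.04,0,0],
    [0,0,0,0,0],
    [0,0,0,0,0.35],
    [0,0,0,0,0.5],
    [0,0,0,0,0.7],
    [0,0,0,0,0.7],
    [0,0,-0.3,0,0.7],
    [0,0,-0.7,0,0.7],
    [0,0,-1,0,0.7],
    [0,0,-1,0,0.7],
    [0,0,-1,0,0.7],
    [0,0,0,0,0.7]
  ]
}}

```text
clock: 24.6
position: [0.5615, 0.2896, 0.132]
tool_rot: [3.136, -0.002, 1.704]
force: [0.5, 1.0, -0.2]
grip_width: 0.0597
finger_force: 0.0
```

```bash
python3 - <<'E'
from h import *
s=bot.observe(); print(s["clock"],s["position"].round(4),s["finger_force"],s["grip_width"])
w=cam("wrist"); t=cam("top"); sd=cam("side")
o=np.zeros((600,800,3),np.uint8)
o[:360,:480]=cv2.resize(w[0],(480,360)); o[:360,480:]=cv2.resize(sd[0][115:205,300:380],None,fx=4,fy=4,interpolation=cv2.INTER_CUBIC)
o[360:,:]=cv2.resize(t[0][130:280,225:555],(800,364))[:240]
save("fin",o)
E
```

```text
24.6 [0.5615 0.2896 0.132 ] 0.0 0.05973691041577966
```

View pics/fin.png

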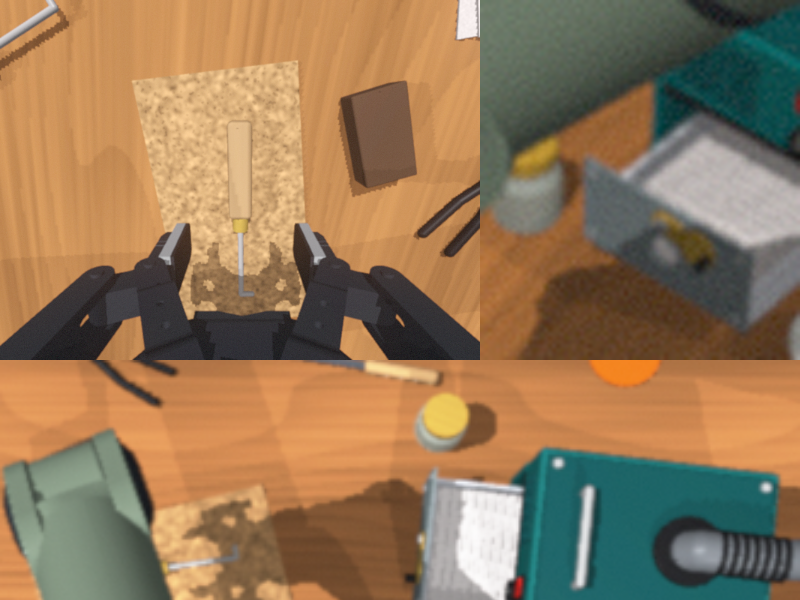

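The picture shows the hook flat on the mat (240,120 to 250,292), the tray drawn out with its flap swung right and the hole clear, the jar and block undisturbed, and the gripper clear of everything. Handing in.

```bash
python3 -c "
from workcell import bot
print(bot.job_done())"
```

```text
the job is handed in; nothing more can be done
None
```

The job is handed in at about 25 s. The flap is swivelled right and clear of the hole, the tray is drawn slowly to its stop and left open, and the hook lies flat on the mat. The extractor was touched only with the hook, and the jar, dish and block were never touched; no verdict came back on hand-in.

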